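# Shim the rocking kitchen scale

### The job

The kitchen scale dips whenever its red zero key is pressed, because the screw foot under that corner has lost its rubber pad. With the fingertips only, push the wooden wedge, thin end first, in from the side under that bare foot until the foot rests snugly on it and the scale still stands level, then press the red zero key all the way down to prove that the corner no longer gives, and let go. Nothing is to be pinched or picked up; do not shove the scale along, and leave the measure on its platform and the other things standing where they are.

Things in the scene. Friction and masses are not known exactly. Their poses are not given: they have to be found in the camera images.
- scale: sage-green loose kitchen scale, 1.8 kg, 170 (x) x 220 (y) mm; underside 20, front panel 46, steel platform (x -34 to +82) 60 mm above the worktop. Origin on the worktop under its middle; z up, -x front (robot side), -y the side of the bare foot (robot's right). Stands level on three rubber-padded feet (at x, y = +-60, +-84 mm); 2 to 3 N on the red key dips the bare-foot corner by 8 mm
- bare_foot (a point): lowest point of the bare domed steel screw end (16 mm across) under the scale's near right corner, at (-60, -84, 8) mm in the scale's frame, 26 mm inside the side face and 25 mm inside the front face; directly beneath the red key
- wedge: loose wooden wedge 130 x 46 mm, 0.12 kg, right of the scale, thin end towards it. Origin mid-underside, +x to the thin end. Top slopes evenly from 20 mm high at the back (x = -65) to 3 mm at the thin end (x = +65): 8 mm high 38 mm from the thin end. Slides with about 1 N; once the foot bears on it the push rises to 5 to 10 N, and every 10 mm more lifts the corner 1.3 mm
- wedge_tip (a point): middle of the wedge's thin end, at its lower edge
- wedge_back (a point): middle of the wedge's upright back face, 20 mm high and 46 mm wide, 10 mm above the worktop
- zero_key (a joint): travel of the red zero key: 0 = up, 0.005 m = fully down; a spring pushes it up with 2 N at the top and 5 N fully down
- key_top (a point): middle of the top of the round red zero key, 26 mm across, 7 mm proud of the front panel (53 mm above the worktop), near the scale's near right corner; pressed straight down
- copper_measure: copper measuring cup with a flat handle, 54 x 115 x 36 mm, standing on the scale's platform; origin in the middle of its underside
- egg_cup: cream egg cup, 47 mm across, 52 mm high, standing right of the scale's rear half; origin under its middle
- salt_shaker: glass salt shaker, 44 mm across, 90 mm high, left of the scale; origin under its middle
- garlic: garlic bulb, 60 mm, left of the scale; origin under its middle

How it is judged:
By the outcome, as a careful person would: the job done as asked, in the order asked, and still so for the second after the job is handed in, with the robot touching nothing.
It also fails if it takes over 48 s, if anything falls off the work surface, if the arm or the gripper's body presses on something with over 40 N, if the wrist force passes 120 N, or if a joint passes its speed limit or range.

### The arm

A 6-joint arm with a two-finger parallel gripper is mounted at the origin on a cart in front of the work surface, level with it; the furniture and walls round the work are solid. World frame = base frame: x ahead of the robot, y to its left, z up, the work surface at z = 0. Lengths are in mm, angles in rad, forces in N, time in s.
With the tool pointing down it reaches from about 300 to 775 mm from the base axis. Payload 14.6 kg.
Tool frame: the origin (TCP) lies between the finger pads; the fingertips stand manip.tip_reach ahead of it and the grasp point (between the pads) lies 5 mm behind it (manip.tip_reach is the distance from the TCP to the fingertips, in mm); z points along the fingers, y is the line along which they close (so a half turn about z gives the same grasp; the last joint's range is limited). The gripper opens to 94 mm and grips with 3 to 60 N. Pads are 16 mm wide; open, the fingers measure 119 mm over their backs; the gripper's body (75 mm by 177 mm) begins 78 mm behind the grasp point.
Start: joints at [-1.378, 0.3, 1.521, -0, 1.321, -0.067], TCP at [141.281, -531.534, 181.946] pointing down, gripper open.
Joint ranges: [-3.03, 3.03], [-0.79, 2.21], [0.23, 2.52], [-1.04, 4.18], [0, 3.07], [-2.55, 2.55]. Speed limits (rad/s): [2.22, 2.22, 2.57, 3.14, 3.14, 3.14].

### API

Orientations are given as [roll, pitch, yaw] about the fixed x, y, z axes, in that order (R = Rz(yaw) Ry(pitch) Rx(roll)).
In Python, from cell import manip gives the robot as it stands. The module is installed in compiled form; this text tells all that it offers.
- The arm moves only by the shell command python3 -m creep 'ROWS' [FORCE]. ROWS is JSON, a list of rows, each a list of 3 entries, a list of its own where there are three numbers: the opening, from -1 (shut) to 1 (fully open), then the shift along the tool's x, y, z in cm, then the turn about the tool's z in units of 5 degrees (1.0 is 5 degrees). In form: [[grip, [tx, ty, tz], roll], ...]. A call has 1 to 12 rows; each row is the pose to reach, as a shift and turn from the pose commanded when the call began, along the tool's axes at that moment; what a row does not reach only later rows make up. A row lasts 1/10 s, in which the tool goes at most 50 mm and 8.59 degrees, less where a joint would pass 70% of its speed; a pose out of reach is approached as far as the arm can. A call with a gripper value outside its range is refused whole. The fingers move at their own pace and stop on an object; FORCE is the grip in N (left out, the last holds). Time passes only in rows, so rows that repeat a pose let the fingers close. It gives the time, the measured TCP pose, the force, the opening and the grip force at its end, in the units of the state.
- manip.read_state(): the state, without advancing time (a new reading comes with each control period).
- manip.camera(name): name is "scene" or "top" or "wrist"; returns the picture (420x560x3 uint8, red, green, blue); there is no depth.
- manip.camera_params(name): a dict with "fovy" (degrees; the focal length in pixels is half the picture's height over the tangent of half this angle, whatever the lens; pixels are square), "cx", "cy" (the principal point, pixels), "k1" (the pictures are not rectified: a ray, as slopes to the right and down, at radius r is drawn at 1 + k1 r^2 times it, then the intrinsics apply), "origin" and "attitude" of the camera in the world. Camera axes: x right, y down, z forward; pixel columns grow to the right and rows downward; lengths in mm; the calibration is good to about 2 mm. A picture is of the moment at which its call begins: read the wrist's pose just before it. camera_params takes no time and is no camera call; for the wrist camera it gives the pose at the moment of the call.
- manip.sign_off(): hands the job in; it is judged then, once.
The state is a dict: "clock": time; "joints": joint angles; "qd": joint speeds; "effort": joint torques, N m; "eef_pos": TCP position; "eef_rot": TCP orientation; "wrist_force": force on the tool from outside, world axes, zero at the start; "moment": the same for the moment, N m; "finger_gap": finger opening in mm; "finger_force": force on a finger pad.
Only numpy, scipy, OpenCV 4.12 (cv2) and the standard library are available. Lean on these libraries where they do the work, as an engineer would, in place of code of your own. Each camera call takes 0.05 s, during which the arm holds its last target. There are 200 camera calls.

## Working session

There is one attempt and no reset: what is moved stays moved. The work goes in short steps, Python scripts to look and compute and a shell command to move; the robot and the scene stay as the last step left them, time stands still between calls to the robot, and variables do not carry over. Pictures are saved under pics/ and viewed, at most 10 in all, crops included, and the job is handed in when it is done.

```bash
mkdir -p pics; cat > h.py <<'E'
import numpy as np,cv2
from cell import manip
from scipy.spatial.transform import Rotation as R
def rot(a):
    a=np.array(a,float)
    return a if a.shape==(3,3) else (R.from_euler('xyz',a).as_matrix() if a.size==3 else R.from_quat(a).as_matrix())
def ray(p,u,v):
    f=210/np.tan(np.radians(p['fovy'])/2)
    d=np.array([(u-p['cx'])/f,(v-p['cy'])/f]); s=d.copy()
    for _ in range(20): s=d/(1+p['k1']*(s@s))
    return np.array(p['origin'],float),rot(p['attitude'])@np.array([*s,1])
def plane(p,u,v,z):
    o,d=ray(p,u,v); return o+d*(z-o[2])/d[2]
def tri(a,b):
    (o1,d1),(o2,d2)=a,b
    t=np.linalg.lstsq(np.c_[d1,-d2],o2-o1,rcond=None)[0]
    return (o1+d1*t[0]+o2+d2*t[1])/2,np.linalg.norm(o1+d1*t[0]-o2-d2*t[1])
def shot(n,f):
    p=manip.camera_params(n); i=manip.camera(n); cv2.imwrite(f'pics/{f}.png',i[:,:,::-1]); return p,i
E
python3 - <<'E'
from h import *
print(manip.read_state(),manip.tip_reach)
for n in['scene','top','wrist']:
    p,i=shot(n,n+'0'); print(n,p)
E
```

```text
{'clock': 0.0, 'joints': array([-1.37758490e+00,  3.00478164e-01,  1.52156427e+00, -2.15350387e-05,
        1.32069295e+00, -6.65722995e-02]), 'qd': array([ 0.00022109, -0.00076509, -0.00101823, -0.0005905 , -0.00111964,
       -0.00139096]), 'effort': array([ 1.79240364e-03, -5.31804729e+01, -3.52733696e+01,  7.08770379e-02,
        2.44704355e-02, -8.73143358e-05]), 'eef_pos': array([ 141.23111628, -531.26658287,  181.38958019]), 'eef_rot': array([-3.14045107e+00, -5.52053921e-05,  2.59789034e-01]), 'wrist_force': array([-0.60836019,  1.26609877, -0.24458164]), 'moment': array([ 0.03086951,  0.02272794, -0.03445811]), 'finger_force': 0.0, 'finger_gap': 94.3472668879923} 14.0
scene {'fovy': 56.27495344506494, 'cx': 271.55612818786847, 'cy': 216.62942117461205, 'k1': -0.10886908166779047, 'origin': array([-40.01243398, 525.89333334, 872.43608745]), 'attitude': array([-2.41806708,  0.01859752, -2.14339843])}
top {'fovy': 49.58606637190085, 'cx': 282.6744144906019, 'cy': 209.84461734803315, 'k1': -0.07693230180998598, 'origin': array([ 458.25239821,  141.7934486 , 1128.25349153]), 'attitude': array([-3.0522528 ,  0.00606462, -1.5465682 ])}
wrist {'fovy': 66.21328314471178, 'cx': 279.53719117934816, 'cy': 207.7919154861077, 'k1': -0.04634701398404296, 'origin': array([ 218.85066076, -510.06057007,  383.62593219]), 'attitude': array([ 2.86387294e+00,  1.01523718e-03, -1.31129883e+00])}
```

View pics/top0.png

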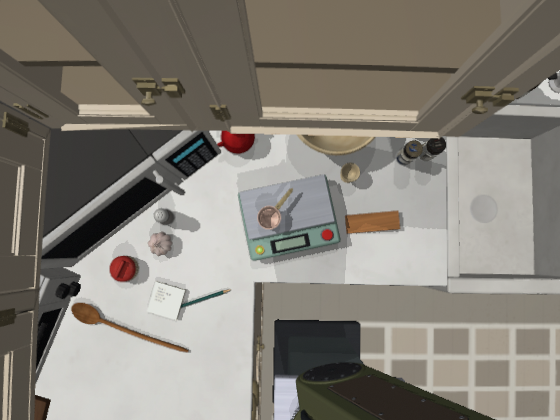

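View pics/scene0.png

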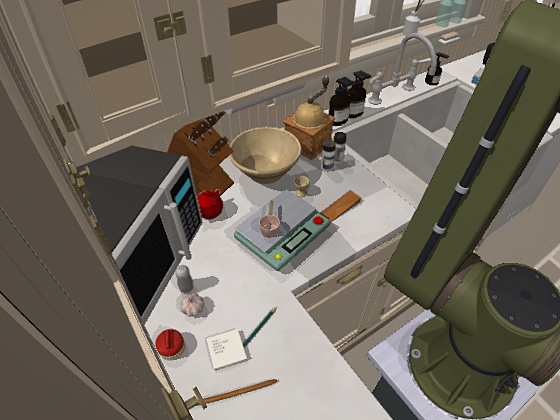

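The top view shows the red key at about (327,235), the wedge at (347–400, 211–233) with its thin end to the left at the scale, and the egg cup at (350,173). The scene view shows the key at (318,220) and the wedge at about (345,205).

```bash
cat > meas.py <<'E'
from h import *
import sys
def comp(m,near,r):
    n,l,s,c=cv2.connectedComponentsWithStats(m.astype(np.uint8),connectivity=8)
    ok=[k for k in range(1,n) if s[k,4]>15 and np.hypot(*(c[k]-near))<r]
    k=max(ok,key=lambda k:s[k,4]); return l==k,c[k],s[k,4]
def masks(i):
    h=cv2.cvtColor(i,cv2.COLOR_RGB2HSV).astype(int);H,S,V=h[...,0],h[...,1],h[...,2]
    return dict(red=((H<6)|(H>174))&(S>150)&(V>60), wood=(H>=6)&(H<20)&(S>110)&(V>60), green=(H>50)&(H<90)&(S>35)&(V>50))
if __name__=='__main__':
    t=sys.argv[1]
    pt,it=shot('top','top'+t); ps,is_=shot('scene','scene'+t)
    mt,ms=masks(it),masks(is_)
    _,kt,a=comp(mt['red'],(327,235),15); _,ks,b=comp(ms['red'],(318,220),15)
    print('key',kt,a,ks,b,*tri(ray(pt,*kt),ray(ps,*ks)),'z53:',plane(pt,*kt,53),plane(ps,*ks,53))
    for n,p,m,c in(('top',pt,mt,(372,222)),('scene',ps,ms,(345,205))):
        w,cc,a=comp(m['wood'],c,30)
        box=cv2.boxPoints(cv2.minAreaRect(np.argwhere(w)[:,::-1].astype(np.float32)))
        poly=cv2.approxPolyDP(cv2.convexHull(np.argwhere(w)[:,::-1].astype(np.int32)),2.5,True)[:,0]
        print(n,'wood',cc,a); 
        for q in poly: print(q,plane(p,*q,0)[:2].round(1),plane(p,*q,3)[:2].round(1),plane(p,*q,20)[:2].round(1))
    g,cc,a=comp(mt['green'],(290,240),60)
    poly=cv2.approxPolyDP(cv2.convexHull(np.argwhere(g)[:,::-1].astype(np.int32)),3,True)[:,0]
    print('green',cc,a)
    for q in poly: print(q,plane(pt,*q,46)[:2].round(1))
    yl=cv2.cvtColor(it,cv2.COLOR_RGB2HSV); 
    m=(yl[...,0]>20)&(yl[...,0]<35)&(yl[...,1]>130)
    _,c,a=comp(m,(261,251),12); print('yellow',c,a,plane(pt,*c,53))
    c1=cv2.resize(it[140:280,230:420],None,fx=4,fy=4,interpolation=cv2.INTER_CUBIC)
    cv2.imwrite(f'pics/crop{t}.png',c1[:,:,::-1])
E
python3 meas.py 1
```

```text
key [326.89534884 234.44186047] 86 [317.875      219.69642857] 56 [498.52071228  44.26720369  49.50730068] 0.34769913272763486 z53: [498.49838358  44.71868971  53.        ] [496.13212375  46.17172948  53.        ]
top wood [372.18211207 221.87931034] 928
[399 228] [ 520.6 -139.8] [ 520.4 -139.1] [ 519.5 -134.8]
[347 232] [507.7  -9.9] [507.6  -9.5] [506.8  -7.2]
[345 216] [547.4  -4.5] [547.2  -4.1] [545.8  -1.9]
[397 211] [ 563.  -134.7] [ 562.7 -133.9] [ 561.1 -129.8]
scene wood [340.84200743 205.44423792] 538
[360 198] [ 529.1 -147.5] [ 527.2 -145.2] [ 516.1 -132. ]
[330 221] [507.  -11.4] [505.1  -9.5] [494.5   0.9]
[321 213] [546.7  -8.7] [544.7  -6.8] [533.3   3.6]
[349 191] [ 571.6 -139. ] [ 569.5 -136.7] [ 557.6 -123.8]
green [291.31316435 239.36222404] 1223
[339 241] [483.8  15. ]
[252 259] [436.3 220.6]
[238 195] [588.2 258.8]
[335 218] [538.4  25.4]
yellow [259.77777778 249.51851852] 27 [459.17917971 202.36382474  53.        ]
```

View pics/crop1.png

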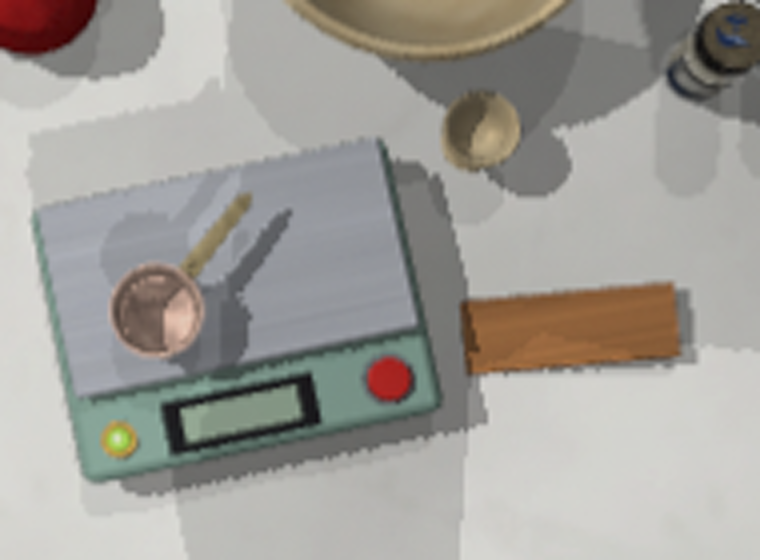

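The crop shows the red key at (389,379) and the wedge at about (465–680, 285–372), turned about 8° off the scale's side axis. First I'll push the thin end squarely towards the robot to line it up with the foot, using two spread fingertips against its far side.

```bash
python3 -m creep '[[0.06,[54.8,-34.0,0],0],[0.06,[54.8,-34.0,0],0],[0.06,[54.8,-34.0,0],0],[0.06,[54.8,-34.0,0],0],[0.06,[54.8,-34.0,0],0],[0.06,[54.8,-34.0,0],0],[0.06,[54.8,-34.0,0],0],[0.06,[54.8,-34.0,0],0],[0.06,[54.8,-34.0,0],0],[0.06,[54.8,-34.0,0],0],[0.06,[54.8,-34.0,0],0],[0.06,[54.8,-34.0,0],0]]'
```

```text
clock: 1.45
eef_pos: [553.9, -93.0, 182.0]
eef_rot: [3.141, -0.0, 0.26]
wrist_force: [0.1, -0.2, 0.9]
finger_gap: 49.7
finger_force: 0.0
```

```bash
python3 -m creep '[[0.06,[3.6,-2.4,0],0],[0.06,[3.6,-2.4,4],0],[0.06,[3.6,-2.4,8],0],[0.06,[3.6,-2.4,10],0],[0.06,[3.6,-2.4,10],0],[0.06,[3.6,-2.4,10],0]]'; python3 - <<'E'
from h import *
from meas import *
p,i=shot('wrist','w1'); m=masks(i)['wood']
n,l,s,c=cv2.connectedComponentsWithStats(m.astype(np.uint8)); k=1+np.argmax(s[1:,4])
for q in cv2.approxPolyDP(cv2.convexHull(np.argwhere(l==k)[:,::-1].astype(np.int32)),4,True)[:,0]: print(q,*[plane(p,*q,z)[:2].round(1) for z in(0,3,20)])
E
```

```text
clock: 2.05
eef_pos: [581.7, -62.5, 82.8]
eef_rot: [3.141, -0.001, 0.26]
wrist_force: [0.0, -0.3, 0.6]
finger_gap: 50.1
finger_force: 0.0
[327 291] [ 509.6 -129.8] [ 511.1 -128.9] [ 520.1 -123.6]
[238 273] [506.2 -39.7] [507.8 -39.7] [517.  -39.8]
[208 257] [515.4  -7.9] [516.9  -8.2] [525.5 -10.2]
[211 224] [549.1  -4. ] [550.3  -4.4] [556.9  -6.6]
[319 239] [ 560.7 -105.9] [ 561.7 -105.3] [ 567.6 -101.4]
```

View pics/w1.png

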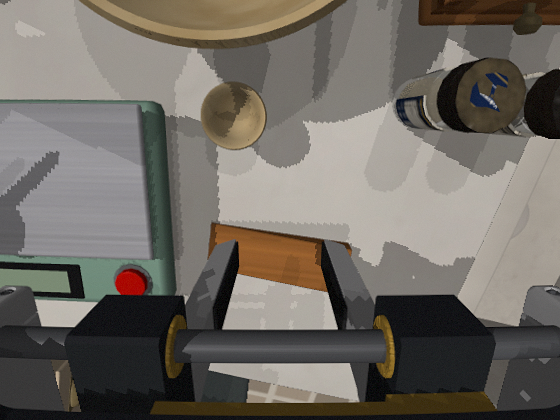

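The wrist view shows the wedge's far edge from (211,224) to about (350,245), the red key at (131,283), and both fingertips on the far side of the wedge. I'll lower and push towards the robot.

```bash
python3 -m creep '[[0.06,[0,0,4],0],[0.06,[0,0,6.6],0],[0.06,[0,0,6.6],0],[0.06,[-0.6,0,6.6],0],[0.06,[-1.0,0,6.6],0],[0.06,[-1.4,0,6.6],0],[0.06,[-1.8,0,6.6],0],[0.06,[-2.1,0,6.6],0],[0.06,[-2.3,0,6.6],0],[0.06,[-2.3,0,6.6],0]]'; python3 - <<'E'
from h import *
from meas import *
p,i=shot('wrist','w2'); m=masks(i)
_,c,a=comp(m['red'],(131,283),90); print('key',c,a,plane(p,*c,53))
E
python3 meas.py 2
```

```text
clock: 3.1
eef_pos: [559.0, -68.4, 16.1]
eef_rot: [-3.142, -0.0, 0.26]
wrist_force: [0.9, 0.1, -0.3]
finger_gap: 49.6
finger_force: 0.0
key [ 76.68927973 301.1281407 ] 1194 [504.01913974  43.09172981  53.        ]
key [326.83529412 234.45882353] 85 [317.92982456 219.75438596] 57 [498.40611759  44.30565516  49.40301319] 0.5879261998516613 z53: [498.45500536  44.86009268  53.        ] [495.87888592  46.17443556  53.        ]
top wood [356.2345679  229.09876543] 81
[365 230] [513.7 -54.7] [513.5 -54.2] [512.7 -51.2]
[347 232] [507.7  -9.9] [507.6  -9.5] [506.8  -7.2]
[346 223] [530.   -7.2] [529.8  -6.8] [528.7  -4.5]
[364 225] [526.1 -52.1] [525.9 -51.6] [524.9 -48.7]
scene wood [340.74259259 205.53703704] 540
[360 198] [ 529.1 -147.5] [ 527.2 -145.2] [ 516.1 -132. ]
[330 221] [507.  -11.4] [505.1  -9.5] [494.5   0.9]
[320 213] [548.4  -6.2] [546.4  -4.4] [534.9   6. ]
[349 191] [ 571.6 -139. ] [ 569.5 -136.7] [ 557.6 -123.8]
green [291.38638228 239.39704676] 1219
[339 241] [483.8  15. ]
[252 259] [436.3 220.6]
[239 196] [585.9 256.3]
[335 218] [538.4  25.4]
yellow [259.84615385 249.61538462] 26 [458.95540061 202.19608878  53.        ]
```

View pics/w2.png

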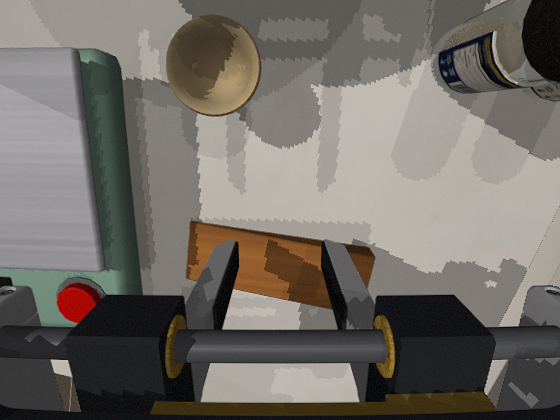

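The wrist view shows the wedge from (190,222) to (375,250), still in place and with the fingertips apparently just reaching its far edge. I'll push on in small steps.

```bash
python3 -m creep '[[0.06,[-0.2,0,0],0],[0.06,[-0.4,0,0],0],[0.06,[-0.6,0,0],0],[0.06,[-0.8,0,0],0],[0.06,[-0.8,0,0],0]]'; python3 meas.py 3 | sed -n '/scene/,/green/p'; python3 - <<'E'
from h import *
i=cv2.imread('pics/scene3.png')[150:270,240:420]; j=cv2.imread('pics/top3.png')[170:290,290:430]
cv2.imwrite('pics/c3.png',np.vstack([cv2.resize(i,(450,300)),cv2.resize(j,(450,300))]))
E
```

```text
clock: 3.75
eef_pos: [551.2, -70.5, 15.9]
eef_rot: [-3.142, 0.0, 0.26]
wrist_force: [-0.1, 0.6, -0.3]
finger_gap: 49.2
finger_force: 0.0
scene wood [340.71747212 205.54460967] 538
[360 198] [ 529.1 -147.5] [ 527.2 -145.2] [ 516.1 -132. ]
[330 221] [507.  -11.4] [505.1  -9.5] [494.5   0.9]
[320 213] [548.4  -6.2] [546.4  -4.4] [534.9   6. ]
[349 191] [ 571.6 -139. ] [ 569.5 -136.7] [ 557.6 -123.8]
green [291.28419328 239.3980344 ] 1221
```

View pics/c3.png

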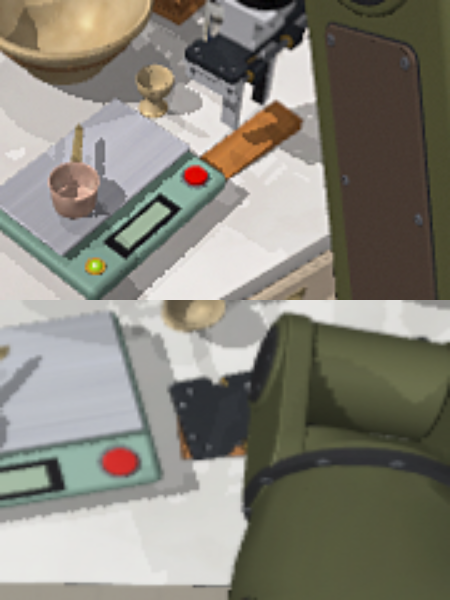

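The scene crop shows the fingertips at about (232,122) in the crop, well short of the wedge's edge. I'll check where they really are.

```bash
python3 - <<'E'
from h import *
ps=manip.camera_params('scene')
for z in(0,2,10,20): print(z,plane(ps,332.8,198.8,z).round(1))
def proj(p,X):
    c=rot(p['attitude']).T@(np.array(X)-p['origin']); s=c[:2]/c[2]; f=210/np.tan(np.radians(p['fovy'])/2)
    return s*(1+p['k1']*(s@s))*f+[p['cx'],p['cy']]
st=manip.read_state(); T=np.array(st['eef_pos']); M=rot(st['eef_rot'])
print(T, M.round(2).tolist())
for x in(-8,0,8):
  for y in(-25,-37,25): 
    P=T+M@[x,y,14]; print(x,y,P.round(1),proj(ps,P).round(1))
E
python3 - <<'E'
import cv2
i=cv2.imread('pics/scene3.png')[170:230,300:380]
cv2.imwrite('pics/c4.png',cv2.resize(i,(800,600),interpolation=cv2.INTER_NEAREST))
E
```

```text
0 [573.3 -75.    0. ]
2 [571.9 -73.7   2. ]
10 [566.3 -68.2  10. ]
20 [559.2 -61.3  20. ]
[551.43232394 -70.39307742  15.99563911] [[0.97, 0.26, 0.0], [0.26, -0.97, 0.0], [0.0, 0.0, -1.0]]
-8 -25 [537.3 -48.3   2. ] [333.4 209.1]
-8 -37 [534.2 -36.7   2. ] [331.  211.3]
-8 25 [550.1 -96.6   2. ] [343.1 200.1]
0 -25 [545.  -46.2   2. ] [331.3 207.8]
0 -37 [541.9 -34.6   2. ] [328.9 210. ]
0 25 [557.9 -94.6   2. ] [341.  198.8]
8 -25 [552.7 -44.2   2. ] [329.1 206.5]
8 -37 [549.7 -32.6   2. ] [326.8 208.7]
8 25 [565.6 -92.5   2. ] [338.8 197.6]
```

View pics/c4.png

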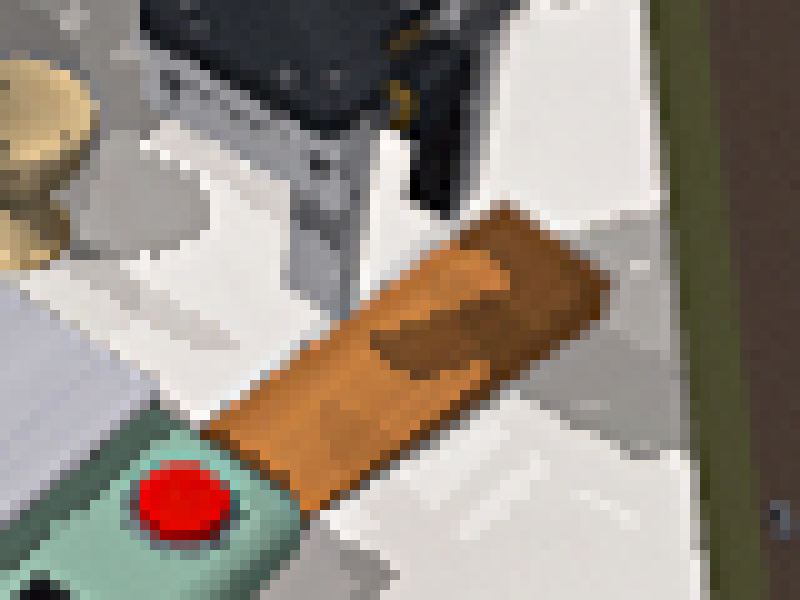

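```bash
python3 - <<'E'
from h import *
from meas import *
def proj(p,X):
    c=rot(p['attitude']).T@(np.array(X)-p['origin']); s=c[:2]/c[2]; f=210/np.tan(np.radians(p['fovy'])/2)
    return s*(1+p['k1']*(s@s))*f+[p['cx'],p['cy']]
p=manip.camera_params('wrist'); T=np.array(manip.read_state()['eef_pos']); M=rot(manip.read_state()['eef_rot'])
i=cv2.imread('pics/w1.png')[:,:,::-1]; m=masks(np.ascontiguousarray(i))
q=dict(p); q['origin']=np.array(p['origin'])+np.array([581.7,-62.5,82.8])-T
_,c,a=comp(m['red'],(131,283),30); print('key w1',c,a,plane(q,*c,53))
pt=manip.camera_params('top'); print('tri w/top',tri(ray(q,*c),ray(pt,326.87,234.45)))
for y in(-25,25):
  for x in(-8,8):
    for z in(14,0,-10): print(x,y,z,proj(p,T+M@[x,y,z]).round(0))
w=cv2.imread('pics/w2.png')[190:330,180:390]; cv2.imwrite('pics/c5.png',cv2.resize(w,(800,533)))
E
```

```text
key w1 [130.7252907 282.2747093] 688 [503.46426786  42.72231675  53.        ]
tri w/top (array([498.96505076,  44.60947918,  46.70327203]), np.float64(0.9425075795377906))
-8 -25 14 [246. 244.]
-8 -25 0 [244. 251.]
-8 -25 -10 [242. 258.]
8 -25 14 [245. 223.]
8 -25 0 [243. 229.]
8 -25 -10 [241. 235.]
-8 25 14 [315. 244.]
-8 25 0 [317. 251.]
-8 25 -10 [319. 258.]
8 25 14 [316. 223.]
8 25 0 [318. 229.]
8 25 -10 [320. 235.]
```

View pics/c5.png

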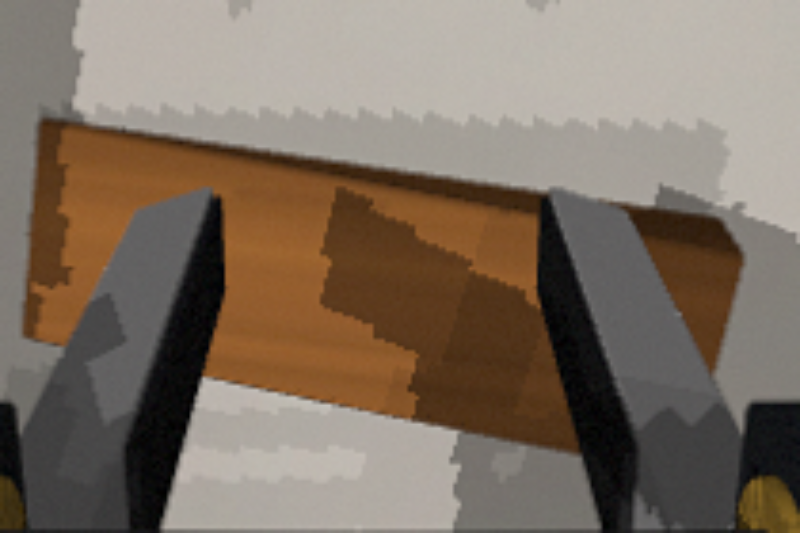

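The crop shows the fingers hovering above the wedge, with tips at about (215,190) and (545,190). Two cameras put them at z≈35–40, well above the 2 mm expected. I'll back off beyond the far edge and feel down for the worktop.

```bash
python3 -m creep '[[0.06,[3.6,0,0],0],[0.06,[3.6,0,0],0],[0.06,[3.6,0,0.2],0],[0.06,[3.6,0,0.4],0],[0.06,[3.6,0,0.4],0]]'
python3 - <<'E'
from h import *
ps,i=shot('scene','s5'); pw,j=shot('wrist','w5'); s=manip.read_state();print(s['eef_pos'],s['wrist_force'])
a=cv2.resize(i[160:220,300:380],(400,300),interpolation=cv2.INTER_NEAREST);b=cv2.resize(j[190:310,200:360],(400,300),interpolation=cv2.INTER_NEAREST)
cv2.imwrite('pics/c6.png',np.vstack([a,b])[:,:,::-1])
E
```

```text
clock: 4.35
eef_pos: [585.5, -61.3, 11.6]
eef_rot: [-3.141, 0.001, 0.26]
wrist_force: [-0.6, 0.5, 0.3]
finger_gap: 50.0
finger_force: 0.0
[585.89713849 -61.28236367  11.99738248] [0.54288118 0.13408921 0.23812452]
```

View pics/c6.png

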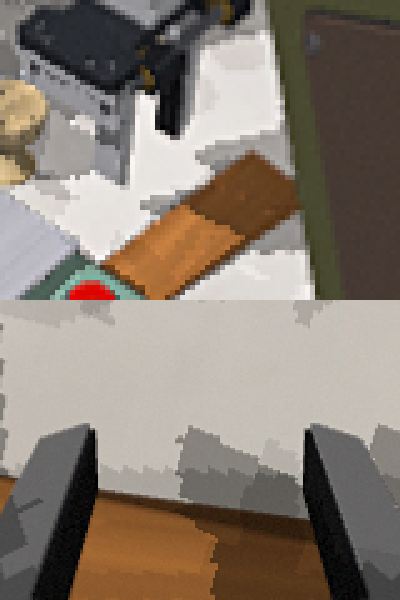

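The upper half shows the finger tips in the scene view at about (325,196.6) and (335,186.5). The lower half shows them in the wrist view at about (238,242) and (323,240). Both are free of the wedge.

```bash
python3 - <<'E'
from h import *
ps=manip.camera_params('scene'); pw=manip.camera_params('wrist'); s=manip.read_state(); T=np.array(s['eef_pos']);M=rot(s['eef_rot'])
for a,b in(((325,196.6),(238,242)),((323,195.5),(232,243)),((335,187),(323.2,240)),((333,186),(323.2,240))):
    X,r=tri(ray(ps,*a),ray(pw,*b)); print(X.round(1),round(r,1),'tool',(M.T@(X-T)).round(1))
E
```

```text
[579.  -39.   23.9] 11.8 tool [ -1.  -23.3 -11.9]
[580.9 -34.4  30. ] 8.5 tool [  2.1 -27.3 -18. ]
[594.3 -91.4  22.2] 10.7 tool [  0.4  31.3 -10.2]
[597.2 -88.   27.1] 6.1 tool [  4.1  28.7 -15.1]
```

```bash
python3 -m creep '[[0.06,[0,0,0.3],0],[0.06,[0,0,0.6],0],[0.06,[0,0,0.6],0]]' | grep -E 'pos|force'; python3 -m creep '[[0.06,[0,0,0.3],0],[0.06,[0,0,0.3],0]]'| grep -E 'pos|force'; python3 -m creep '[[0.06,[0,0,0.3],0],[0.06,[0,0,0.3],0]]'| grep -E 'pos|force'
```

```text
eef_pos: [585.9, -61.1, 5.4]
wrist_force: [-0.7, -0.2, -0.7]
finger_force: 0.0
eef_pos: [586.0, -61.1, 2.5]
wrist_force: [0.2, -0.3, -0.4]
finger_force: 0.0
eef_pos: [586.0, -61.1, -0.4]
wrist_force: [-0.2, 1.2, 0.1]
finger_force: 0.0
```

```bash
for k in 1 2; do python3 -m creep '[[0.06,[0,0,0.3],0],[0.06,[0,0,0.3],0]]' | grep -E 'pos|wrist'; done; python3 - <<'E'
from cell import manip; print(manip.tip_reach)
E
```

```text
eef_pos: [586.0, -61.1, -3.5]
wrist_force: [0.6, 0.9, 0.1]
eef_pos: [586.0, -61.1, -6.4]
wrist_force: [-0.1, 0.5, -0.6]
14.0
```

```bash
python3 -m creep '[[0.06,[0,0,0.2],0],[0.06,[0,0,0.2],0]]' | grep -E 'pos|wrist'
```

```text
eef_pos: [586.1, -61.1, -8.3]
wrist_force: [0.4, 0.6, -0.7]
```

```bash
python3 -m creep '[[0.06,[0,0,0.2],0],[0.06,[0,0,0.2],0]]' | grep -E 'pos|wrist'
```

```text
eef_pos: [586.1, -61.1, -10.3]
wrist_force: [1.3, 0.8, 0.1]
```

```bash
python3 -m creep '[[0.06,[0,0,0.1],0],[0.06,[0,0,0.2],0],[0.06,[0,0,0.2],0]]' | grep -E 'pos|wrist'
```

```text
eef_pos: [586.1, -61.1, -12.2]
wrist_force: [0.7, -0.0, 0.1]
```

```bash
python3 - <<'E'
from h import *
ps,i=shot('scene','s7'); pw,j=shot('wrist','w7')
a=cv2.resize(i[160:220,300:380],(400,300),interpolation=cv2.INTER_NEAREST);b=cv2.resize(j[190:310,200:360],(400,300),interpolation=cv2.INTER_NEAREST)
cv2.imwrite('pics/c7.png',np.vstack([a,b])[:,:,::-1])
E
```

```text
(no output)
```

View pics/c7.png

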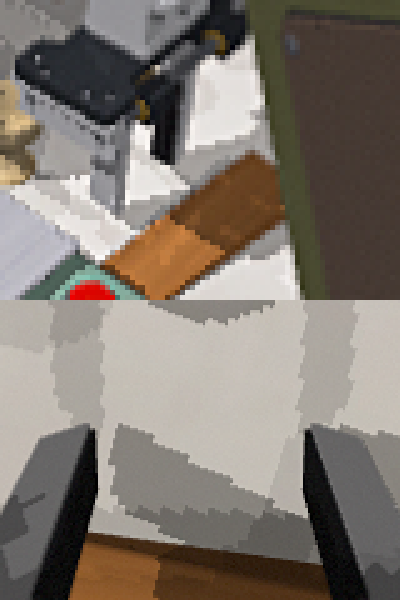

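The upper half shows the front finger's tip at about (120,212) in the crop, scene pixel (324,202.4). The wedge is unmoved, and the tips are near the worktop but not yet touching it. I'll keep feeling down.

```bash
python3 - <<'E'
from h import *
ps=manip.camera_params('scene'); pw=manip.camera_params('wrist'); s=manip.read_state(); T=np.array(s['eef_pos']);M=rot(s['eef_rot'])
for a,b in(((324,202.4),(238,242)),((322,201.5),(232,243)),((333,192.5),(323.2,240))):
    X,r=tri(ray(ps,*a),ray(pw,*b)); print(X.round(1),round(r,1),'tool',(M.T@(X-T)).round(1))
E
python3 -m creep '[[0.06,[0,0,0.1],0],[0.06,[0,0,0.2],0],[0.06,[0,0,0.2],0]]' | grep -E 'pos|wrist'
```

```text
[579.1 -38.5  -1.2] 10.9 tool [ -1.  -23.7 -10.9]
[580.9 -33.7   4.5] 7.5 tool [  1.9 -27.8 -16.5]
[595.8 -89.5  -1.2] 7.5 tool [  1.9  29.9 -10.9]
eef_pos: [586.1, -61.1, -14.2]
wrist_force: [0.7, 0.6, -0.2]
```

```bash
python3 -m creep '[[0.06,[0,0,0.1],0],[0.06,[0,0,0.2],0],[0.06,[0,0,0.2],0]]' | grep -E 'pos|wrist'
```

```text
eef_pos: [586.1, -61.1, -16.2]
wrist_force: [-0.3, -0.5, -0.2]
```

```bash
python3 -m creep '[[0.06,[0,0,0.1],0],[0.06,[0,0,0.2],0],[0.06,[0,0,0.2],0]]' | grep -E 'pos|wrist'
```

```text
eef_pos: [586.1, -61.1, -18.2]
wrist_force: [0.3, -0.5, 0.0]
```

```bash
python3 -m creep '[[0.06,[0,0,0.1],0],[0.06,[0,0,0.2],0],[0.06,[0,0,0.2],0]]' | grep -E 'pos|wrist'
```

```text
eef_pos: [586.1, -61.1, -20.2]
wrist_force: [0.1, -0.5, -1.0]
```

```bash
python3 -m creep '[[0.06,[0,0,0.1],0],[0.06,[0,0,0.2],0],[0.06,[0,0,0.2],0]]' | grep -E 'pos|wrist'
```

```text
eef_pos: [586.1, -61.1, -22.2]
wrist_force: [-0.4, 0.5, 1.0]
```

```bash
python3 -m creep '[[0.06,[0,0,0.1],0],[0.06,[0,0,0.2],0],[0.06,[0,0,0.2],0]]' | grep -E 'pos|wrist'
```

```text
eef_pos: [586.3, -61.1, -23.2]
wrist_force: [-4.3, 1.4, 11.5]
```

```bash
python3 -m creep '[[0.06,[0,0,0.1],0],[0.06,[0,0,0.2],0],[0.06,[0,0,0.2],0]]' | grep -E 'pos|wrist'
```

```text
eef_pos: [586.5, -61.1, -23.4]
wrist_force: [-15.5, 1.2, 32.2]
```

Contact with the worktop comes at TCP z≈-23, so at this opening the tips stand about 23 mm behind the TCP. I'll rise to about 2 mm clearance and make the aligning push.

```bash
python3 -m creep '[[0.06,[0,0,-0.5],0],[0.06,[0,0,-0.5],0],[0.06,[-0.8,0,-0.5],0],[0.06,[-1.2,0,-0.5],0],[0.06,[-1.6,0,-0.5],0],[0.06,[-2.0,0,-0.5],0],[0.06,[-2.3,0,-0.5],0],[0.06,[-2.6,0,-0.5],0],[0.06,[-2.8,0,-0.5],0],[0.06,[-2.8,0,-0.5],0]]'; python3 meas.py 8 | sed -n '/scene/,/green/p'; python3 meas.py 8|grep key
```

```text
clock: 9.45
eef_pos: [559.0, -68.4, -21.0]
eef_rot: [-3.142, 0.0, 0.26]
wrist_force: [0.4, 0.4, 0.5]
finger_gap: 49.7
finger_force: 0.0
scene wood [343.16513761 206.70642202] 545
[359 195] [ 540.7 -153.6] [ 538.7 -151.2] [ 527.4 -138. ]
[360 201] [ 519.4 -138.9] [ 517.5 -136.6] [ 506.6 -123.7]
[336 223] [491.2 -21.2] [489.4 -19.3] [479.   -8.6]
[325 216] [530.6 -11.2] [528.7  -9.4] [517.6   1.1]
[350 190] [ 573.3 -144.6] [ 571.2 -142.3] [ 559.3 -129.2]
green [291.34288052 239.42962357] 1222
key [326.77380952 234.46428571] 84 [317.92982456 219.75438596] 57 [498.35273319  44.42256186  49.53169588] 0.6911753137767704 z53: [498.43872369  45.00532172  53.        ] [495.87888592  46.17443556  53.        ]
```

The wedge is now at about 14°, in line with the foot, with its axis within 3 mm of it. Next I'll raise, narrow the gap, turn 90° and go behind the wedge's back.

```bash
python3 -m creep '[[0.06,[0.8,0,0],0],[0.06,[0.8,0,-4],0],[-0.65,[0.8,0,-8],0],[-0.65,[-3.2,9,-8],6],[-0.65,[-3.2,9,-8],18],[-0.65,[-3.2,9,-8],18],[-0.65,[-3.2,9,-8],18],[-0.65,[-3.2,9,-8],18],[-0.65,[-3.2,9,-8],18],[-0.65,[-3.2,9,-8],18],[-0.65,[-3.2,9,-8],18],[-0.65,[-3.2,9,-8],18]]'; python3 -m creep '[[-0.65,[0,0,0],0]]'; python3 - <<'E'
from h import *
s=manip.read_state();print(s['joints'].round(2),s['eef_rot'])
E
```

```text
clock: 10.85
eef_pos: [551.9, -163.5, 59.0]
eef_rot: [-3.141, -0.0, -1.096]
wrist_force: [0.0, -0.1, 0.1]
finger_gap: 16.9
finger_force: 0.0
clock: 10.95
eef_pos: [551.8, -163.5, 59.0]
eef_rot: [-3.141, -0.0, -1.093]
wrist_force: [-0.0, 0.7, -0.4]
finger_gap: 16.5
finger_force: 0.0
[-0.35  0.48  1.57  0.    1.09  2.31] [-3.14145860e+00 -4.60263847e-05 -1.09268248e+00]
```

The joint 6 limit is close in this direction, so I'll take the other half-turn.

```bash
python3 -m creep '[[-0.65,[0,0,0],-17],[-0.65,[0,0,0],-17],[-0.65,[0,0,0],-17],[-0.65,[0,0,0],-17],[-0.65,[0,0,0],-17],[-0.65,[0,0,0],-17],[-0.65,[0,0,0],-17],[-0.65,[0,0,0],-17],[-0.65,[0,0,0],-17],[-0.65,[0,0,0],-17],[-0.65,[0,0,0],-17]]' >/dev/null;  python3 -m creep '[[-0.65,[0,0,0],-16.5],[-0.65,[0,0,0],-16.5],[-0.65,[0,0,0],-16.5],[-0.65,[0,0,0],-16.5],[-0.65,[0,0,0],-16.5],[-0.65,[0,0,0],-16.5],[-0.65,[0,0,0],-16.5],[-0.65,[0,0,0],-16.5],[-0.65,[0,0,0],-16.5],[-0.65,[0,0,0],-16.5],[-0.65,[0,0,0],-16.5]]'; python3 - <<'E'
from h import *
from meas import *
p,i=shot('wrist','w9'); m=masks(i)['wood']
n,l,s,c=cv2.connectedComponentsWithStats(m.astype(np.uint8)); k=1+np.argmax(s[1:,4]); print(s[k])
st=manip.read_state(); T=np.array(st['eef_pos']); M=rot(st['eef_rot'])
for q in cv2.approxPolyDP(cv2.convexHull(np.argwhere(l==k)[:,::-1].astype(np.int32)),5,True)[:,0]: print(q,*[(M.T@(plane(p,*q,z)-T))[:2].round(1) for z in(0,3,20)])
E
python3 meas.py 9 | sed -n '/top/,/yellow/p'
```

```text
clock: 13.15
eef_pos: [551.5, -163.5, 59.0]
eef_rot: [3.142, 0.0, 1.834]
wrist_force: [0.1, -0.2, -0.2]
finger_gap: 16.4
finger_force: 0.0
[  247    10    64   181 10994]
[310  11] [155.6  22.3] [154.7  22. ] [149.9  20.6]
[305 189] [22.5 21.6] [23.2 21.3] [27. 20.]
[248 189] [ 22.4 -25.7] [ 23.1 -25.4] [ 26.9 -23.7]
[248  10] [156.1 -22.9] [155.3 -22.7] [150.4 -21.2]
top wood [374.23397436 224.99786325] 936
[401 228] [ 520.7 -144.8] [ 520.5 -144.1] [ 519.6 -139.8]
[351 239] [490.6 -20.1] [490.5 -19.7] [490.  -17.2]
[347 223] [530.1  -9.7] [529.9  -9.3] [528.8  -7. ]
[397 211] [ 563.  -134.7] [ 562.7 -133.9] [ 561.1 -129.8]
scene wood [343.32363636 206.62181818] 550
[361 197] [ 530.7 -153. ] [ 528.7 -150.6] [ 517.6 -137.4]
[336 223] [491.2 -21.2] [489.4 -19.3] [479.   -8.6]
[325 216] [530.6 -11.2] [528.7  -9.4] [517.6   1.1]
[350 190] [ 573.3 -144.6] [ 571.2 -142.3] [ 559.3 -129.2]
green [291.23013923 239.37837838] 1221
[339 241] [483.8  15. ]
[252 259] [436.3 220.6]
[238 195] [588.2 258.8]
[335 218] [538.4  25.4]
yellow [259.84615385 249.61538462] 26 [458.95540061 202.19608878  53.        ]
```

The wrist measurement has the wedge centred at tool y≈-1 and parallel to the tool's x, with its back 26 mm ahead and its tip 155 mm ahead. I'll lower behind it.

```bash
python3 -m creep '[[-0.65,[-0.3,-0.1,3],0],[-0.65,[-0.3,-0.1,5.5],0],[-0.65,[-0.3,-0.1,6.2],0],[-0.65,[-0.3,-0.1,6.5],0],[-0.65,[-0.3,-0.1,6.8],0],[-0.65,[-0.3,-0.1,6.8],0]]'
```

```text
clock: 13.9
eef_pos: [551.6, -166.8, -8.3]
eef_rot: [3.141, 0.001, 1.833]
wrist_force: [0.0, 0.1, 0.0]
finger_gap: 16.3
finger_force: 0.0
```

```bash
python3 -m creep '[[-0.65,[0,0,0.3],0],[-0.65,[0,0,0.6],0],[-0.65,[0,0,0.6],0]]'
```

```text
clock: 14.2
eef_pos: [551.0, -166.6, -15.3]
eef_rot: [-3.141, -0.0, 1.833]
wrist_force: [-0.6, 0.5, 0.7]
finger_gap: 16.6
finger_force: 0.0
```

```bash
python3 -m creep '[[-0.65,[1.0,0,0],0],[-0.65,[2.0,0,0],0],[-0.65,[2.8,0,0],0],[-0.65,[3.6,0,0],0],[-0.65,[4.4,0,0],0],[-0.65,[5.2,0,0],0],[-0.65,[6.0,0,0],0],[-0.65,[6.8,0,0],0],[-0.65,[7.6,0,0],0],[-0.65,[8.4,0,0],0],[-0.65,[9.0,0,0],0],[-0.65,[9.0,0,0],0]]'; python3 - <<'E'
from h import *
from meas import *
p,i=shot('wrist','w10'); m=masks(i)['wood']
n,l,s,c=cv2.connectedComponentsWithStats(m.astype(np.uint8)); k=1+np.argmax(s[1:,4]); print(s[k])
st=manip.read_state(); T=np.array(st['eef_pos']); M=rot(st['eef_rot'])
for q in cv2.approxPolyDP(cv2.convexHull(np.argwhere(l==k)[:,::-1].astype(np.int32)),5,True)[:,0]: print(q,*[(M.T@(plane(p,*q,z)-T))[:2].round(1) for z in(3,10,20)])
E
python3 meas.py 10 | grep -A6 -E 'key|wood'
```

```text
clock: 15.4
eef_pos: [527.6, -79.0, -15.1]
eef_rot: [-3.141, -0.0, 1.834]
wrist_force: [0.2, -0.3, 0.5]
finger_gap: 16.3
finger_force: 0.0
[  234    71    86   174 13642]
[315 244] [ 5.5 22.3] [ 8.4 21.5] [12.5 20.3]
[237 243] [  6.1 -25.6] [  9.  -24.6] [ 13.1 -23.2]
[234  71] [104.7 -23.8] [103.8 -22.9] [102.5 -21.6]
[319  87] [96.5 21.9] [95.9 21. ] [95.1 19.9]
key [326.83529412 234.45882353] 85 [317.92982456 219.75438596] 57 [498.40611759  44.30565516  49.40301319] 0.5879261998516613 z53: [498.45500536  44.86009268  53.        ] [495.87888592  46.17443556  53.        ]
top wood [353.68761553 230.45101664] 541
[368 220] [538.8 -62. ] [538.6 -61.5] [537.3 -58.4]
[368 236] [498.9 -62.3] [498.8 -61.8] [498.2 -58.7]
[338 243] [479.9  12. ] [479.9  12.4] [479.5  14.3]
[338 226] [522.1  12.7] [521.9  13. ] [521.   14.9]
scene wood [333.86329114 217.60253165] 395
[348 210] [511.2 -83.8] [509.3 -81.7] [498.6 -69.8]
[321 239] [468.4  51.5] [466.6  53.2] [456.7  62.4]
[318 237] [478.8  54.2] [477.   55.8] [466.9  65. ]
[325 214] [536.9 -16.2] [535.  -14.3] [523.7  -3.7]
[336 203] [553.9 -72. ] [551.8 -69.9] [540.3 -58.3]
green [291.22031122 239.41850942] 1221
```

```bash
python3 -m creep '[[-0.65,[0.4,0,0],0],[-0.65,[0.8,0,0],0],[-0.65,[1.2,0,0],0],[-0.65,[1.6,0,0],0],[-0.65,[1.6,0,0],0]]'|grep -E 'pos|wrist'; python3 -m creep '[[-0.65,[0.2,0,0],0],[-0.65,[0.4,0,0],0],[-0.65,[0.4,0,0],0]]'|grep -E 'pos|wrist'
```

```text
eef_pos: [523.5, -63.7, -15.1]
wrist_force: [-0.1, -0.6, 0.4]
eef_pos: [522.6, -60.3, -15.0]
wrist_force: [-0.4, 0.3, 0.1]
```

```bash
python3 -m creep '[[-0.65,[0.15,0,0],0],[-0.65,[0.3,0,0],0],[-0.65,[0.3,0,0],0]]'|grep -E 'pos|wrist'
```

```text
eef_pos: [521.9, -57.6, -15.0]
wrist_force: [0.9, -1.6, -0.8]
```

```bash
python3 -m creep '[[-0.65,[0.15,0,0],0],[-0.65,[0.3,0,0],0],[-0.65,[0.3,0,0],0]]'|grep -E 'pos|wrist'
```

```text
eef_pos: [521.1, -54.7, -15.0]
wrist_force: [1.0, -2.2, -1.7]
```

```bash
python3 -m creep '[[-0.65,[0.1,0,0],0],[-0.65,[0.2,0,0],0],[-0.65,[0.2,0,0],0]]'|grep -E 'pos|wrist'
```

```text
eef_pos: [520.6, -52.8, -15.0]
wrist_force: [1.4, -3.2, -0.7]
```

```bash
python3 meas.py 11|grep -A5 -E 'key|wood'; python3 - <<'E'
from h import *
from meas import *
p,i=shot('wrist','w11'); m=masks(i)['wood']
n,l,s,c=cv2.connectedComponentsWithStats(m.astype(np.uint8)); k=1+np.argmax(s[1:,4]); print(s[k])
st=manip.read_state(); T=np.array(st['eef_pos']); M=rot(st['eef_rot'])
for q in cv2.approxPolyDP(cv2.convexHull(np.argwhere(l==k)[:,::-1].astype(np.int32)),5,True)[:,0]: print(q,*[(M.T@(plane(p,*q,z)-T))[:2].round(1) for z in(3,10,20)])
E
```

```text
key [326.68604651 234.38372093] 86 [317.98275862 219.70689655] 58 [498.39893348  44.48763258  49.74177895] 1.1137160018843906 z53: [498.6242704   45.21604355  53.        ] [495.93616773  45.94740419  53.        ]
top wood [346.92857143 232.19727891] 294
[355 239] [490.8 -30. ] [490.7 -29.6] [490.2 -27. ]
[338 243] [479.9  12. ] [479.9  12.4] [479.5  14.3]
[338 226] [522.1  12.7] [521.9  13. ] [521.   14.9]
[354 222] [533.  -27.1] [532.8 -26.6] [531.6 -24.1]
scene wood [329.16717325 223.61094225] 329
[342 214] [508.7 -58.3] [506.9 -56.3] [496.2 -45. ]
[342 218] [496.5 -48.2] [494.6 -46.2] [484.2 -35. ]
[316 244] [462.  74.] [460.3  75.5] [450.5  84.3]
[312 242] [473.9  79. ] [472.1  80.6] [462.1  89.3]
[324 215] [535.4 -11.2] [533.5  -9.4] [522.2   1.1]
[ 235  131   85  115 8545]
[318 145] [65.1 22.3] [65.6 21.5] [66.5 20.3]
[317 244] [ 5.1 23.6] [ 7.9 22.7] [12.  21.5]
[238 245] [  4.4 -25. ] [  7.3 -24. ] [ 11.4 -22.7]
[235 131] [ 72.8 -24.3] [ 73.1 -23.4] [ 73.5 -22. ]
```

```bash
python3 -m creep '[[-0.65,[0.1,0,0],0],[-0.65,[0.2,0,0],0],[-0.65,[0.2,0,0],0]]'|grep -E 'pos|wrist'
```

```text
eef_pos: [520.0, -50.8, -15.1]
wrist_force: [2.1, -4.0, -0.8]
```

```bash
python3 -m creep '[[-0.65,[0.1,0,0],0],[-0.65,[0.2,0,0],0],[-0.65,[0.2,0,0],0]]'|grep -E 'pos|wrist'
```

```text
eef_pos: [519.5, -48.8, -15.0]
wrist_force: [0.2, -3.2, -0.3]
```

```bash
python3 meas.py 12|grep -A3 -E 'key|yellow|green'
```

```text
key [326.67857143 234.4047619 ] 84 [317.89655172 219.5862069 ] 58 [498.40979608  44.66358478  50.34611481] 0.8456874034520869 z53: [498.57414219  45.23291048  53.        ] [496.42072142  45.8774561   53.        ]
top wood [345.92607004 232.43968872] 257
[353 239] [490.7 -25.1] [490.6 -24.6] [490.1 -22.1]
[338 243] [479.9  12. ] [479.9  12.4] [479.5  14.3]
--
green [291.18211649 239.43314192] 1219
[339 241] [483.8  15. ]
[252 259] [436.3 220.6]
[238 195] [588.2 258.8]
--
yellow [260.  249.5] 26 [459.23578251 201.84066569  53.        ]
```

```bash
python3 -m creep '[[-0.65,[0.1,0,0],0],[-0.65,[0.2,0,0],0],[-0.65,[0.2,0,0],0]]'|grep -E 'pos|wrist'
```

```text
eef_pos: [519.0, -46.9, -15.0]
wrist_force: [0.8, -3.5, 0.1]
```

```bash
python3 meas.py 13|grep -A3 -E 'key|yellow|green'; python3 -c "
from h import *
for _ in range(4):
  manip.camera('top'); print(manip.read_state()['wrist_force'].round(1))"
```

```text
key [326.62352941 234.37647059] 85 [317.89655172 219.5862069 ] 58 [498.4278392   44.74283784  50.38353435] 0.9882089096567573 z53: [498.63796967  45.36420788  53.        ] [496.42072142  45.8774561   53.        ]
top wood [345.48547718 232.53112033] 241
[352 240] [488.1 -22.6] [488.1 -22.2] [487.6 -19.7]
[338 243] [479.9  12. ] [479.9  12.4] [479.5  14.3]
--
green [290.97197032 239.51360264] 1213
[339 241] [483.8  15. ]
[252 259] [436.3 220.6]
[238 194] [590.7 258.9]
--
yellow [259.96 249.64] 25 [458.90420264 201.92582795  53.        ]
[ 0.9 -3.1 -0.1]
[ 1.1 -3.4 -0.5]
[ 1.6 -3.5 -0. ]
[ 1.  -2.8 -0.7]
```

The push force has settled at about 3.5 N and the key has risen slightly, so the foot bears on the wedge without the scale being shifted. I'll retreat, rise, close the fingers and go over the key.

```bash
python3 -m creep '[[-0.65,[-1,0,0],0],[-0.65,[-2,0,0],0],[-0.65,[-2,0,-4],0],[-0.65,[-2,0,-8],0],[-1,[-2,0,-10],0],[-1,[2,0.2,-10],0],[-1,[6,0.4,-10],0],[-1,[9.4,0.4,-10],0],[-1,[9.4,0.4,-10],0],[-1,[9.4,0.4,-10],0],[-1,[9.4,0.4,-10],0]]'; python3 - <<'E'
from h import *
from meas import *
s=manip.read_state();print(s['joints'].round(2))
pt,it=shot('top','t14');ps,i2=shot('scene','s14')
try:
    _,c,a=comp(masks(i2)['red'],(318,220),15);print(c,a,plane(ps,*c,53))
except Exception as e: print(e)
EOF=0
E
```

```text
clock: 19.8
eef_pos: [498.8, 43.9, 84.9]
eef_rot: [-3.142, 0.0, 1.832]
wrist_force: [1.3, 0.6, 0.1]
finger_gap: 0.6
finger_force: 0.0
[ 0.01  0.3   1.77 -0.    1.08 -0.25]
[317.89655172 219.5862069 ] 58 [496.42072142  45.8774561   53.        ]
```

```bash
python3 -m creep '[[-1,[0.1,0,2],0],[-1,[0.1,0,3.5],0],[-1,[0.1,0,4],0],[-1,[0.1,0,4],0]]'|grep -E 'pos|wrist'; python3 -m creep '[[-1,[0,0,0.4],0],[-1,[0,0,0.8],0],[-1,[0,0,0.8],0]]'|grep -E 'pos|wrist'
```

```text
eef_pos: [498.1, 45.4, 44.6]
wrist_force: [-0.6, -0.1, -0.5]
eef_pos: [498.1, 45.8, 36.8]
wrist_force: [-0.2, -0.1, -0.2]
```

```bash
python3 -m creep '[[-1,[0,0,0.2],0],[-1,[0,0,0.4],0],[-1,[0,0,0.4],0]]'|grep -E 'pos|wrist'
```

```text
eef_pos: [498.1, 45.9, 32.8]
wrist_force: [0.2, -0.1, -0.2]
```

```bash
python3 -m creep '[[-1,[0,0,0.2],0],[-1,[0,0,0.3],0],[-1,[0,0,0.3],0]]'|grep -E 'pos|wrist'
```

```text
eef_pos: [498.3, 45.9, 30.0]
wrist_force: [0.2, -0.2, 3.2]
```

```bash
python3 -m creep '[[-1,[0,0,0.2],0],[-1,[0,0,0.2],0],[-1,[0,0,0.2],0]]'|grep -E 'pos|wrist'
```

```text
eef_pos: [498.4, 45.8, 28.1]
wrist_force: [0.2, -0.6, 4.5]
```

```bash
python3 -m creep '[[-1,[0,0,0.2],0],[-1,[0,0,0.2],0],[-1,[0,0,0.2],0]]'|grep -E 'pos|wrist'
```

```text
eef_pos: [498.4, 45.8, 26.0]
wrist_force: [-0.2, -0.8, 5.9]
```

```bash
python3 -m creep '[[-1,[0,0,0.1],0],[-1,[0,0,0.1],0],[-1,[0,0,0.1],0]]'|grep -E 'pos|wrist'
```

```text
eef_pos: [498.5, 45.8, 25.7]
wrist_force: [-4.5, -1.4, 14.5]
```

The key is hard down at 14.5 N with no give. I'll let go straight up and check.

```bash
python3 -m creep '[[-1,[0,0,-0.4],0],[-1,[0,0,-1],0],[-1,[0,0,-4],0],[-1,[0,0,-8],0],[-1,[-4,0,-11],0],[-1,[-8,0,-11],0],[-1,[-12,0,-11],0],[-1,[-12,0,-11],0],[-1,[-12,0,-11],0]]'; python3 meas.py 15
```

```text
clock: 23.0
eef_pos: [528.9, -70.3, 134.5]
eef_rot: [-3.141, -0.001, 1.832]
wrist_force: [0.7, -0.8, 0.6]
finger_gap: 0.4
finger_force: 0.0
key [326.62352941 234.37647059] 85 [317.89655172 219.5862069 ] 58 [498.4278392   44.74283784  50.38353435] 0.9882089096567573 z53: [498.63796967  45.36420788  53.        ] [496.42072142  45.8774561   53.        ]
top wood [348.79452055 231.86849315] 365
[360 238] [493.5 -42.5] [493.4 -42. ] [492.9 -39.2]
[338 243] [479.9  12. ] [479.9  12.4] [479.5  14.3]
[338 226] [522.1  12.7] [521.9  13. ] [521.   14.9]
[355 221] [535.5 -29.5] [535.3 -29.1] [534.2 -26.5]
scene wood [327.76825397 225.41904762] 315
[341 216] [504.2 -50.8] [502.4 -48.8] [491.8 -37.6]
[314 246] [459.5  82.8] [457.8  84.3] [448.1  93. ]
[310 243] [474.2  85.8] [472.4  87.3] [462.4  95.9]
[329 209] [546.2 -38.7] [544.2 -36.7] [532.8 -25.7]
green [291.14545455 239.57603306] 1210
[339 241] [483.8  15. ]
[252 259] [436.3 220.6]
[239 197] [583.5 256.2]
[335 219] [536.   25.3]
yellow [259.96 249.64] 25 [458.90420264 201.92582795  53.        ]
```

```bash
python3 -c "
from cell import manip
print(manip.sign_off())"
```

```text
the job is handed in; nothing more can be done
None
```

I pushed the wedge in under the bare foot until the foot bore on it, pressed the red key to a hard stop (14.5 N, no give) and let go; the key's measured position was the same before and after, and the job is handed in at about 23 s of the 48 s.

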